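# Release the large battery pack from its charging dock with the release key

### The job

Lift the release key out of its stand and push its rod down through the narrow slot in the top of the dock that holds the large battery pack, pressing the hidden latch tab all the way down so that the pack pops up and stays up. Then put the key back upright in its stand as it was, and leave the latch of the dock with the small pack alone.

Things in the scene. Friction and masses are not known exactly. Their poses are not given: they have to be found in the camera images.
- key: release key, 153 mm tall: steel rod (8 mm dia, 90 mm long) under a black flange (36 mm dia, 8 mm) and round black handle (24 mm dia, 55 mm). Origin: rod's lower tip; z up along the key. Starts upright in a fixed grey stand (60 x 60 mm, 100 mm high, 20 mm square through hole): flange on the stand's top, tip 10 mm above the table. Its start is also where to put it back.
- slot_big (a point): mouth centre of the slot in the 90 mm high top of the white dock with the LARGE pack (grey, 100 x 66 mm, 40 mm proud of the dock). Slot 44 mm along x, 22 mm along y, straight down (z up); the tab's top is 45 mm below the mouth. Dock fixed, 130 (x) x 170 mm (y), its centre 50 mm from the slot on -y, the pack's 87 mm. Other dock alike but its pack is 56 x 44 mm, 15 mm proud.
- latch_big (a joint): travel of the hidden latch tab of the large pack's dock, in m: 0 at rest, 0.014 fully down on its stop. Moves straight down, takes about 8 to 12 N, lifts the pack through a linkage (1.25 times the tab's travel, 17 mm at most) and stays where it is left.
- latch_small (a joint): the same for the dock with the small pack (same slot and tab): to be left at 0.
Things that resemble listed ones, but are neither listed nor needed, are in the scene too. What is shaped like the key but red is not meant.

How it is judged (in metres and radians):
On the way, in this order (a step that is already met when the one before it is completed fails the run):
1. the key's rod is in the large pack's slot, more than 15 mm deep, with the latch not yet pressed (z of key in the frame of slot_big below -0.015 m and horizontal distance between key and slot_big below 0.025 m and value of joint latch_big below 0.003 m), for 0.02 s.
2. the key's tip has pushed the latch down by more than 10 mm (z of key in the frame of slot_big below -0.048 m and horizontal distance between key and slot_big below 0.025 m and value of joint latch_big above 0.01 m), for 0.05 s.
At the end, for the whole second after the job is handed in: The large pack's latch is down by more than 9 mm (pack up), the small pack's latch is less than 3 mm down, and the key stands at rest in its stand, its tip within 18 mm of where it started and upright within 10 degrees (value of joint latch_big above 0.009 m and value of joint latch_small below 0.003 m and distance of key from where it was at the start of the episode below 0.018 m and angle between key's own z axis and vertical below 0.17 rad and linear speed of key below 0.02 m/s); the robot touches nothing.
It fails at once if the latch of the small pack's dock was pressed (value of joint latch_small above 0.004 m).
It also fails if it takes over 48 s, if anything falls off the work surface, if the arm or the gripper's body presses on something with over 40 N, if the wrist force passes 120 N, or if a joint passes its speed limit or range.

### The arm

A 7-joint arm with a two-finger parallel gripper is mounted at the origin on the work surface. World frame = base frame: x ahead of the robot, y to its left, z up, the work surface at z = 0. Lengths are in m, angles in degrees, forces in N, time in s.
With the tool pointing down it reaches from about 0.425 to 0.925 m from the base axis. Payload 6.8 kg.
Tool frame: the origin (TCP) lies at the centre of the arm's flange, where the gripper is bolted on; the fingertips stand 173 mm ahead of it and the grasp point (between the pads) lies 155 mm ahead of it; z points along the fingers, y is the line along which they close (so a half turn about z gives the same grasp; the last joint's range is limited). The gripper opens to 85 mm and grips with 20 to 120 N. Pads are 22 mm wide; open, the fingers measure 114 mm over their backs; the gripper's body (76 mm by 85 mm) begins 54 mm behind the grasp point. The pads swing forward as they close: fully open they stand 13 mm farther back than shut.
Start: joints at [68.577, 27.33, 1.283, 89.118, -0.659, 63.558, -4.761], TCP at [0.177, -0.651, 0.405] pointing down, gripper open.
Joint ranges: [-169.35, 169.35], [-19.33, 120.38], [-80.79, 83.38], [13.8, 139.57], [-78.32, 258.32], [9.67, 109.79], [-169.56, 169.56]. Speed limits (degrees/s): [136.94, 136.94, 180, 180, 180, 180, 180].

### API

Orientations are given as [roll, pitch, yaw] about the fixed x, y, z axes, in that order (R = Rz(yaw) Ry(pitch) Rx(roll)).
In Python, from rig import bot gives the robot as it stands.
- The arm moves only by the tool move_arm, never from a script. Its argument "increments" is a list of rows, each an object of numbers: "dx", "dy", "dz": the shift along the world's x, y, z in m; "wx", "wy", "wz": the turn, a rotation vector about the world's x, y, z in degrees; "jaw": the closure, from 0 (fully open) to 1 (shut). A call has 1 to 8 rows; each row shifts and turns the commanded pose from where the row before left it; what a row does not reach is not made up. A row lasts 1/8 s, in which the tool goes at most 62.5 mm and 10.7 degrees, less where a joint would pass 70% of its speed; a pose out of reach is approached as far as the arm can. A call with a gripper value outside its range is refused whole. The fingers move at their own pace and stop on an object; "force" is the grip in N (left out, the last holds). Time passes only in rows, so rows that do not move let the fingers close. It gives the time, the measured TCP pose, the force, the opening and the grip force at its end, in the units of the state.
- bot.observe(): the state, without advancing time (a new reading comes with each control period).
- bot.read_camera(name): name is "scene" or "side" or "wrist"; returns a dict with "img" (420x560x3 uint8, red, green, blue), "depth" (420x560 float32, m along the optical axis (not along the pixel's ray), 0 where there is no reading), "fx", "fy", "cx", "cy" (pixels), "eye" and "orientation" of the camera in the world; the wrist camera has in their place "hand_eye" (4x4, takes a point from camera to tool coordinates, whose origin is the TCP and whose axes are the flange's). Camera axes: x right, y down, z forward; pixel columns grow to the right and rows downward; lengths in m; the calibration is good to about 2 mm. The wrist camera is an equidistant fisheye: a pixel r from the principal point sees the ray r / f radians off the axis. A picture is of the moment at which its call begins: read the wrist's pose just before it.
- bot.hand_in(): hands the job in; it is judged then, once.
The state is a dict: "time_s": time; "joint_positions": joint angles; "joint_velocities": joint speeds; "joint_efforts": joint torques, N m; "ee_pos": TCP position; "tcp_rot": TCP orientation; "ft_force": force on the tool from outside, world axes, zero at the start; "moment": the same for the moment, N m; "opening": opening from 0.0 (shut) to 1.0 (fully open); "grasp_force": force on a finger pad.
Only numpy, scipy, OpenCV 4.12 (cv2) and the standard library are available. Lean on these libraries where they do the work, as an engineer would, in place of code of your own. Each camera call takes 0.05 s, during which the arm holds its last target. There are 200 camera calls.

## Working session

There is one attempt and no reset: what is moved stays moved. The work goes in short steps, Python scripts to look and compute and a tool call to move; the robot and the scene stay as the last step left them, time stands still between calls to the robot, and variables do not carry over. Pictures are saved under pics/ and viewed, at most 10 in all, crops included, and the job is handed in when it is done.

Besides the shell and the picture viewer there is one more tool, called after ">>>" by a JSON object that holds its "op" and its "data". move_arm: Moves the arm, as the interface text tells. Its arguments: {"type":"object","properties":{"increments":{"type":"array","items":{"type":"object","properties":{"dx":{"type":"number"},"dy":{"type":"number"},"dz":{"type":"number"},"wx":{"type":"number"},"wy":{"type":"number"},"wz":{"type":"number"},"jaw":{"type":"number"}}}},"force":{"type":"number"}},"required":["increments"]}

```bash
mkdir -p pics; cat > h.py <<'E'
import numpy as np, cv2
from scipy.spatial.transform import Rotation as R
from rig import bot
def cam(n):
    c=bot.read_camera(n); 
    return c
def pts(c):
    d=c["depth"]; v,u=np.indices(d.shape)
    p=np.stack([(u-c["cx"])/c["fx"]*d,(v-c["cy"])/c["fy"]*d,d],-1)
    o=np.array(c["orientation"])
    M=o if o.shape==(3,3) else R.from_euler('xyz',o,degrees=True).as_matrix()
    return p@M.T+np.array(c["eye"])
E
python3 - <<'E'
from h import *
s=bot.observe(); print(s)
for n in("scene","side"):
    c=cam(n); cv2.imwrite(f"pics/{n}0.png",c["img"][...,::-1]); np.savez(f"{n}0.npz",**c)
    print(n,c["eye"],c["orientation"],c["fx"])
E
```

```text
{'time_s': 0.0, 'joint_positions': array([68.57517146, 27.37601935,  1.28095913, 89.17854964, -0.65985173,
       63.55721482, -4.7613258 ]), 'joint_velocities': array([-0.07111683, -0.03714535, -0.11145311,  0.04060493,  0.02389006,
       -0.04256517,  0.02317915]), 'joint_efforts': array([-7.20674848e-05, -5.96435809e+01,  1.60783734e+00, -2.81192797e+01,
        1.24231828e-02,  9.38416051e-03, -1.03941244e-05]), 'ee_pos': array([ 0.17726073, -0.65102289,  0.40372138]), 'tcp_rot': array([-1.79895829e+02,  7.37600054e-03,  1.52310475e+01]), 'ft_force': array([ 0.44170368, -0.38640867,  0.15111537]), 'moment': array([-0.01518233,  0.00428945,  0.03715981]), 'grasp_force': 0.0, 'opening': 0.9990611306649065}
scene [0.83666383 0.50875189 0.76803591] [-140.2409013    -0.42214799  141.85075147] 500.2508871208623
side [ 0.41139704 -0.66198073  0.54048926] [-121.8200831    -0.62444519   -6.8031078 ] 438.4741672297356
```

View pics/scene0.png

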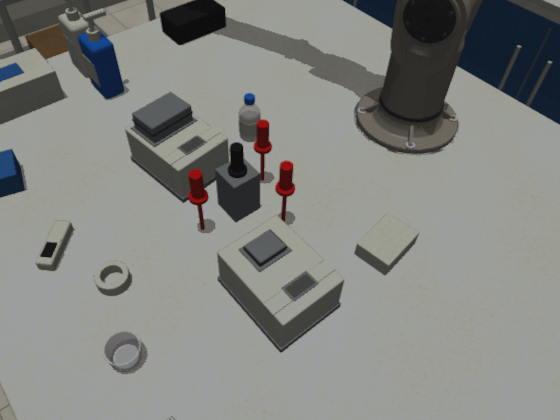

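View pics/side0.png

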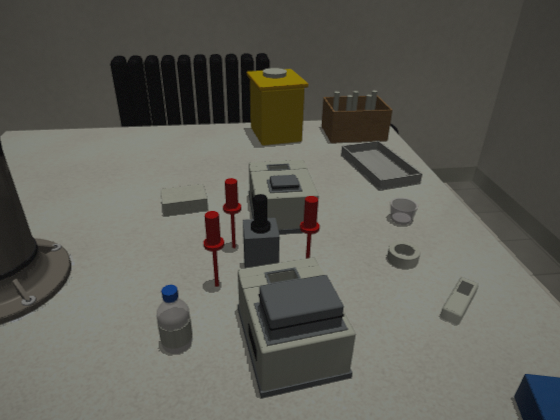

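Scene picture: the black key is in the grey stand at (237,158). Look-alikes are the red keys at (197,187), (263,137) and (285,178). The large-pack dock is at (175,140) with its slot at (192,145), and the small-pack dock is at (280,280) with its slot at (299,286). In the side picture the key is at (260,212) and the large dock's slot at (282,275). I choose the black key and the dock with the large pack.

```bash
python3 - <<'E'
from h import *
for n in("scene","side"):
    c=dict(np.load(f"{n}0.npz")); P=pts(c); im=c["img"].astype(int); z=P[...,2]; d=c["depth"]>0
    box={"scene":(130,200,210,270),"side":(185,290,225,295)}[n]
    m=np.zeros(z.shape,bool); m[box[0]:box[1],box[2]:box[3]]=1
    red=(im[...,0]>90)&(im[...,1]<50)&d
    k,l,st,_=cv2.connectedComponentsWithStats(red.astype(np.uint8))[:4]
    for i in range(1,k):
        q=P[l==i]
        if len(q)>40: print(n,"red",len(q),np.median(q,0).round(3),q.min(0).round(3),q.max(0).round(3))
    blk=m&d&(im.max(-1)<45)&(z>0.115)&(z<.19)
    q=P[blk]; print("black",len(q),np.median(q,0).round(4),np.percentile(q,[2,98],axis=0).round(4))
    h=q[q[:,2]>.125]
    # circle fit, r=12mm, handle
    from scipy.optimize import least_squares
    dv=h[:,:2].mean(0)-np.array(c["eye"])[:2]; dv/=np.linalg.norm(dv)
    r=least_squares(lambda x:np.hypot(*(h[h[:,2]<.15][:,:2]-x).T)-.012,h[:,:2].mean(0)+.006*dv,loss='soft_l1',f_scale=.001); print("handle ctr",r.x,r.cost,h[:,2].max())
    t=m&d&(abs(z-.1)<.004); print("standtop",P[t][:,:2].min(0),P[t][:,:2].max(0),t.sum())
    # dock tops
    t=d&(abs(z-.09)<.004)
    k,l,st,_=cv2.connectedComponentsWithStats(t.astype(np.uint8))[:4]
    for i in range(1,k):
        q=P[l==i]
        if len(q)>150: 
            rr=cv2.minAreaRect((q[:,:2]*1000).astype(np.float32)); print(n,"top",len(q),rr,st[i],np.median(q[:,2]))
E
python3 - <<'E'
import sys;sys.path.insert(0,'.')
from h import *
c=dict(np.load("scene0.npz")); a=cv2.resize(c["img"][85:245,110:320,::-1],None,fx=3.7,fy=3.7,interpolation=cv2.INTER_CUBIC); cv2.imwrite("pics/crop.png",a)
E
```

```text
scene red 75 [ 0.389 -0.053  0.152] [ 0.376 -0.065  0.149] [ 0.398 -0.043  0.155]
scene red 72 [ 0.396 -0.045  0.098] [ 0.372 -0.068  0.095] [ 0.404 -0.037  0.108]
scene red 89 [0.424 0.059 0.153] [0.413 0.048 0.149] [0.434 0.068 0.155]
scene red 111 [ 0.559 -0.023  0.152] [ 0.5   -0.11   0.053] [ 0.57  -0.011  0.155]
scene red 90 [0.431 0.065 0.098] [0.406 0.042 0.093] [0.44  0.073 0.115]
scene red 97 [ 0.567 -0.014  0.097] [ 0.543 -0.039  0.094] [ 0.576 -0.005  0.11 ]
black 302 [ 0.474  -0.0178  0.147 ] [[ 0.4623 -0.0317  0.1166]
 [ 0.4816 -0.0134  0.164 ]]
handle ctr [ 0.46922184 -0.02627596] 4.018136993432977e-05 0.16431525916117617
standtop [ 0.37054874 -0.07038846] [0.50068756 0.00596844] 626
scene top 188 ((42.72233200073242, 18.11138153076172), (50.31792068481445, 131.0640106201172), 23.88800621032715) [383  83  59  26 188] 0.09027608501165335
scene top 2318 ((499.2283935546875, -195.7889404296875), (131.3852996826172, 172.6044464111328), 7.897938251495361) [ 125  114  103   58 2318] 0.08991944728976276
scene top 5976 ((534.454833984375, 176.84365844726562), (132.1416015625, 
[... 965 characters left out ...]
0.44944167137145996) [  0  43 143   4 257] 0.08987027174467649
side top 181 ((799.355712890625, 571.6558837890625), (108.3900375366211, 221.62591552734375), 54.527347564697266) [324 100  69  17 181] 0.09001737663391807
side top 1761 ((534.7150268554688, 174.57733154296875), (129.91070556640625, 174.1769561767578), 0.7268581986427307) [ 249  160   70   40 1761] 0.08997451057988909
side top 153 ((60.29836654663086, -18.602680206298828), (80.39203643798828, 15.542415618896484), 73.774169921875) [  0 230  31  31 153] 0.0900893182476179
side top 3426 ((498.90313720703125, -196.98301696777344), (130.0106658935547, 172.3227996826172), 7.666784763336182) [ 238  258  118   97 3426] 0.0903130047449941
```

View pics/crop.png

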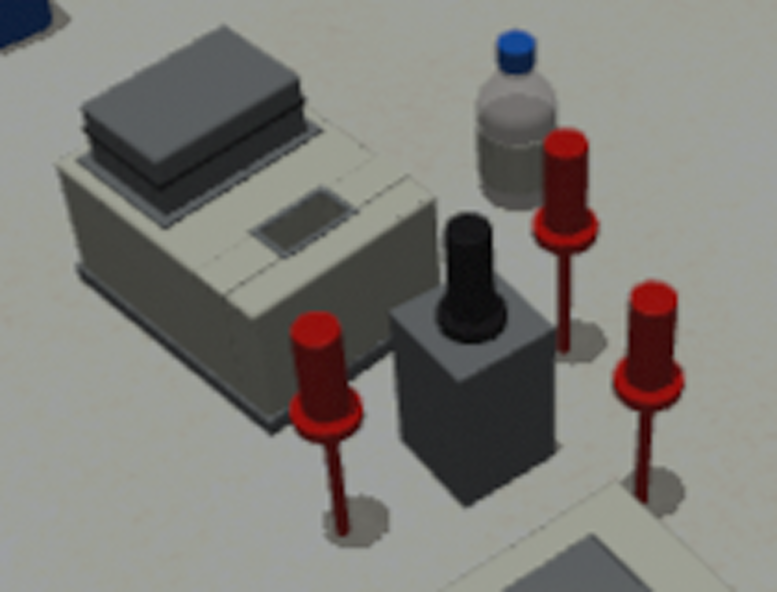

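The crop confirms it: the black key is in the grey stand (crop 470,270), with the three red look-alikes around it. The large pack's dock is at left, its slot mouth near crop (303,222). Next I refine the slot position.

```bash
python3 - <<'E'
from h import *
for n,w in(("scene",(175,135,210,158)),("side",(258,264,308,288))):
    c=dict(np.load(f"{n}0.npz")); M=R.from_euler('xyz',c["orientation"],degrees=True).as_matrix(); e=c["eye"]
    # rectify plane z=0.09: x .42-.58, y -.25..-.08 at 0.25 mm
    xs=np.arange(.42,.58,.00025); ys=np.arange(-.08,-.25,-.00025)
    X,Y=np.meshgrid(xs,ys); p=(np.stack([X,Y,X*0+.09],-1)-e)@M
    img=cv2.remap(c["img"],(p[...,0]/p[...,2]*c["fx"]+c["cx"]).astype(np.float32),(p[...,1]/p[...,2]*c["fy"]+c["cy"]).astype(np.float32),cv2.INTER_LINEAR)
    cv2.imwrite(f"pics/r_{n}.png",img[...,::-1]) 
    g=img.max(-1); 
    m=np.zeros(g.shape,np.uint8); th=130 if n=="side" else 115
    print(n,np.percentile(g,[5,25,50,75,95]))
    m=((g<np.percentile(g,75)*.8)&(abs(X-.492)<.04)&(abs(Y+.1465)<.03)).astype(np.uint8)
    k,l,st,ct=cv2.connectedComponentsWithStats(m)
    for i in range(1,k):
        if st[i][4]>2000:
            q=np.stack([X[l==i],Y[l==i]],-1); print(cv2.minAreaRect((q*1000).astype(np.float32)),q.mean(0))
a=cv2.imread("pics/r_scene.png");b=cv2.imread("pics/r_side.png")
cv2.imwrite("pics/r.png",cv2.resize(np.hstack([a,b]),None,fx=.6,fy=.6))
E
```

```text
scene [ 38.  65.  91. 158. 159.]
((491.9573974609375, -145.70599365234375), (54.633846282958984, 32.54340744018555), 7.539444923400879) [ 0.4918254  -0.14581701]
side [ 37.  63.  81. 136. 138.]
((492.125, -151.62498474121094), (79.74998474121094, 49.24999237060547), 0.0) [ 0.49403848 -0.15560578]
```

View pics/r.png

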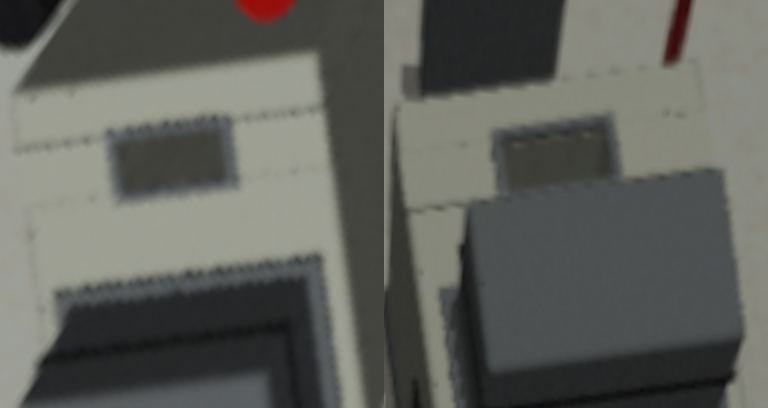

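>>> {"op": "move_arm", "data": {"increments": [{"dx": 0.04,"dy": 0.02,"wz": -7},{"dx": 0.05,"dy": 0.03,"wz": -7},{"dx": 0.05,"dy": 0.04,"wz": -7},{"dx": 0.05,"dy": 0.04,"wz": -7},{"dx": 0.04,"dy": 0.04},{"dx": 0.03,"dy": 0.05},{"dx": 0.02,"dy": 0.05},{"dx": 0.01,"dy": 0.05,"jaw": 0.2}]}}

```text
invalid input at $.increments[0]: expected keys dx, dy, dz, wx, wy, wz, jaw
```

The rectified views of the dock top show the slot with its frame in both cameras. It is centred at (172,158) on the left and, partly hidden, near (555,155) on the right, so the slot is at about (0.492, -0.146) with a yaw of 7.6°.

>>> {"op": "move_arm", "data": {"increments": [{"dx": 0.04,"dy": 0.02,"dz": 0,"wx": 0,"wy": 0,"wz": -7,"jaw": 0},{"dx": 0.05,"dy": 0.03,"dz": 0,"wx": 0,"wy": 0,"wz": -7,"jaw": 0},{"dx": 0.05,"dy": 0.04,"dz": 0,"wx": 0,"wy": 0,"wz": -7,"jaw": 0.2},{"dx": 0.05,"dy": 0.04,"dz": 0,"wx": 0,"wy": 0,"wz": -7,"jaw": 0.2},{"dx": 0.04,"dy": 0.04,"dz": 0,"wx": 0,"wy": 0,"wz": 0,"jaw": 0.2},{"dx": 0.03,"dy": 0.05,"dz": 0,"wx": 0,"wy": 0,"wz": 0,"jaw": 0.2},{"dx": 0.02,"dy": 0.05,"dz": 0,"wx": 0,"wy": 0,"wz": 0,"jaw": 0.2},{"dx": 0.01,"dy": 0.05,"dz": 0,"wx": 0,"wy": 0,"wz": 0,"jaw": 0.2}]}}

```text
time_s: 1.1
ee_pos: [0.4659, -0.331, 0.4043]
tcp_rot: [-180.0, 0.0, -12.7]
ft_force: [0.5, 0.3, 1.1]
opening: 0.802
grasp_force: 0.0
```

>>> {"op": "move_arm", "data": {"increments": [{"dx": 0.003,"dy": 0.055,"dz": 0,"wx": 0,"wy": 0,"wz": 0,"jaw": 0.2},{"dx": 0,"dy": 0.055,"dz": 0,"wx": 0,"wy": 0,"wz": 0,"jaw": 0.2},{"dx": 0,"dy": 0.055,"dz": 0,"wx": 0,"wy": 0,"wz": 0,"jaw": 0.2},{"dx": 0,"dy": 0.055,"dz": 0,"wx": 0,"wy": 0,"wz": 0,"jaw": 0.2},{"dx": 0,"dy": 0.05,"dz": 0,"wx": 0,"wy": 0,"wz": 0,"jaw": 0.2},{"dx": 0,"dy": 0.035,"dz": 0,"wx": 0,"wy": 0,"wz": 0,"jaw": 0.2},{"dx": 0,"dy": 0,"dz": 0,"wx": 0,"wy": 0,"wz": 0,"jaw": 0.2},{"dx": 0,"dy": 0,"dz": 0,"wx": 0,"wy": 0,"wz": 0,"jaw": 0.2}]}}

```text
time_s: 2.1
ee_pos: [0.4678, -0.0289, 0.4045]
tcp_rot: [180.0, 0.0, -12.8]
ft_force: [0.3, 0.0, -0.0]
opening: 0.799
grasp_force: 0.0
```

```bash
python3 - <<'E'
from h import *
s=bot.observe(); print(s["ee_pos"],s["tcp_rot"],s["joint_positions"])
c=cam("wrist"); T=np.array(c["hand_eye"]); print(T.round(3),c["fx"])
# predicted pixel of key top
M=R.from_euler('xyz',s["tcp_rot"],degrees=True).as_matrix()
im=c["img"][...,::-1].copy()
for P in([.4695,-.026,.163],[.387,-.055,.155],[.423,.057,.155],[.558,-.024,.155]):
    t=M.T@(np.array(P)-s["ee_pos"]); q=T[:3,:3].T@(t-T[:3,3])
    th=np.arctan2(np.hypot(q[0],q[1]),q[2]); a=np.arctan2(q[1],q[0])
    u,v=c["cx"]+c["fx"]*th*np.cos(a),c["cy"]+c["fy"]*th*np.sin(a); print(u,v); cv2.circle(im,(int(u),int(v)),3,(0,255,0),1)
cv2.imwrite("pics/w1.png",im)
E
```

```text
[ 0.46781168 -0.02893198  0.40448955] [ 1.79966705e+02  2.34694954e-02 -1.28025206e+01] [   6.89034486    8.45752569  -12.06888694  115.69798564    2.15330594
   56.08011677 -109.05661036]
[[-0.    -0.96  -0.28   0.072]
 [ 1.    -0.     0.     0.   ]
 [-0.    -0.28   0.96   0.032]
 [ 0.     0.     0.     1.   ]] 325.19226210127806
277.8689027517435 226.21112597116084
336.9676795239084 310.32190135639536
190.25636387179048 298.03117823761494
244.99696735448688 98.35964139850566
```

View pics/w1.png

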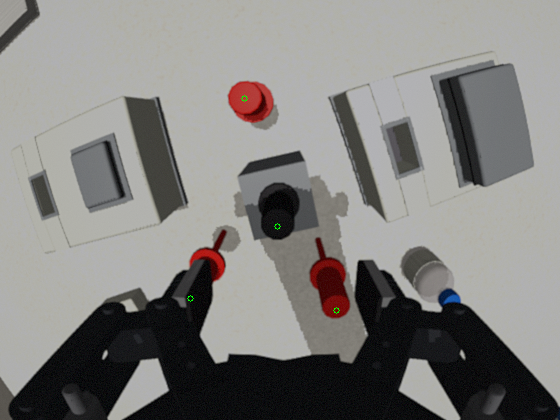

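The wrist view shows the black key at (278,215), matching the prediction at (278,226). The reds are at (250,98), (205,265) and (330,285), all clear of the fingers' path.

>>> {"op": "move_arm", "data": {"increments": [{"dx": 0.002,"dy": 0.003,"dz": -0.02,"wx": 0,"wy": 0,"wz": 0,"jaw": 0.2},{"dx": 0,"dy": 0,"dz": -0.025,"wx": 0,"wy": 0,"wz": 0,"jaw": 0.2},{"dx": 0,"dy": 0,"dz": -0.025,"wx": 0,"wy": 0,"wz": 0,"jaw": 0.2},{"dx": 0,"dy": 0,"dz": -0.025,"wx": 0,"wy": 0,"wz": 0,"jaw": 0.2},{"dx": 0,"dy": 0,"dz": -0.017,"wx": 0,"wy": 0,"wz": 0,"jaw": 0.2},{"dx": 0,"dy": 0,"dz": 0,"wx": 0,"wy": 0,"wz": 0,"jaw": 0.2},{"dx": 0,"dy": 0,"dz": 0,"wx": 0,"wy": 0,"wz": 0,"jaw": 0.2}]}}

```text
time_s: 3.02
ee_pos: [0.4702, -0.0259, 0.2932]
tcp_rot: [180.0, -0.0, -12.9]
ft_force: [-0.1, -0.0, -0.1]
opening: 0.8
grasp_force: 0.0
```

>>> {"op": "move_arm", "data": {"force": 80, "increments": [{"dx": 0,"dy": 0,"dz": 0,"wx": 0,"wy": 0,"wz": 0,"jaw": 0.6},{"dx": 0,"dy": 0,"dz": 0,"wx": 0,"wy": 0,"wz": 0,"jaw": 0.7},{"dx": 0,"dy": 0,"dz": 0,"wx": 0,"wy": 0,"wz": 0,"jaw": 1},{"dx": 0,"dy": 0,"dz": 0,"wx": 0,"wy": 0,"wz": 0,"jaw": 1},{"dx": 0,"dy": 0,"dz": 0,"wx": 0,"wy": 0,"wz": 0,"jaw": 1},{"dx": 0,"dy": 0,"dz": 0,"wx": 0,"wy": 0,"wz": 0,"jaw": 1}]}}

```text
time_s: 3.78
ee_pos: [0.4701, -0.0252, 0.2934]
tcp_rot: [180.0, -0.1, -12.8]
ft_force: [-1.8, 0.3, 6.7]
opening: 0.268
grasp_force: 78.0
```

>>> {"op": "move_arm", "data": {"increments": [{"dx": 0,"dy": 0,"dz": 0.01,"wx": 0,"wy": 0,"wz": 0,"jaw": 1},{"dx": 0,"dy": 0,"dz": 0.02,"wx": 0,"wy": 0,"wz": 0,"jaw": 1},{"dx": 0,"dy": 0,"dz": 0.025,"wx": 0,"wy": 0,"wz": 0,"jaw": 1},{"dx": 0,"dy": 0,"dz": 0.025,"wx": 0,"wy": 0,"wz": 0,"jaw": 1},{"dx": 0,"dy": 0,"dz": 0.025,"wx": 0,"wy": 0,"wz": 0,"jaw": 1},{"dx": 0,"dy": 0,"dz": 0.01,"wx": 0,"wy": 0,"wz": 0,"jaw": 1},{"dx": 0,"dy": 0,"dz": 0,"wx": 0,"wy": 0,"wz": 0,"jaw": 1}]}}

```text
time_s: 4.65
ee_pos: [0.4699, -0.0252, 0.4081]
tcp_rot: [-180.0, -0.1, -12.8]
ft_force: [0.6, 0.7, -2.3]
opening: 0.263
grasp_force: 78.3
```

```bash
python3 - <<'E'
from h import *
s=bot.observe(); print(s["ee_pos"],s["tcp_rot"])
a=[]
for n in("scene","side"):
    c=cam(n); np.savez(f"{n}1.npz",**c); im=c["img"][...,::-1].copy()
    M=R.from_euler('xyz',c["orientation"],degrees=True).as_matrix()
    f=lambda P:(lambda p:(int(round(p[0]/p[2]*c["fx"]+c["cx"])),int(round(p[1]/p[2]*c["fy"]+c["cy"]))))((np.array(P)-c["eye"])@M)
    e=s["ee_pos"]; tip=f([e[0],e[1],.01+e[2]-.2934]); top=f([e[0],e[1],.1+e[2]-.2934]); print(n,tip,top)
    cv2.circle(im,tip,2,(0,255,0),-1)
    u,v=tip; cr=im[v-75:v+45,u-50:u+50]; a.append(cv2.resize(cr,None,fx=4,fy=4,interpolation=cv2.INTER_CUBIC))
cv2.imwrite("pics/lift.png",np.hstack(a))
E
```

```text
[ 0.46990234 -0.02521186  0.40807028] [-1.79990301e+02 -6.10267944e-02 -1.27740361e+01]
scene (236, 162) (235, 123)
side (260, 216) (260, 169)
```

View pics/lift.png

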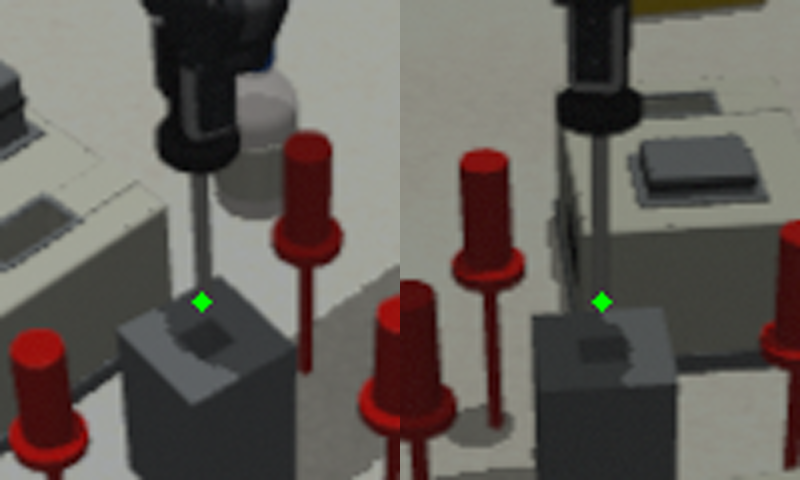

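The key hangs straight. The predicted tip (green) matches the rod end in both views, at crop (202,300) and (601,300). Now over to the slot and a partial descent.

>>> {"op": "move_arm", "data": {"increments": [{"dx": 0.004,"dy": -0.02,"dz": 0,"wx": 0,"wy": 0,"wz": 0,"jaw": 1},{"dx": 0.006,"dy": -0.03,"dz": 0,"wx": 0,"wy": 0,"wz": 0,"jaw": 1},{"dx": 0.006,"dy": -0.03,"dz": 0,"wx": 0,"wy": 0,"wz": 0,"jaw": 1},{"dx": 0.004,"dy": -0.025,"dz": 0,"wx": 0,"wy": 0,"wz": 0,"jaw": 1},{"dx": 0.002,"dy": -0.016,"dz": 0,"wx": 0,"wy": 0,"wz": 0,"jaw": 1},{"dx": 0,"dy": 0,"dz": 0,"wx": 0,"wy": 0,"wz": 0,"jaw": 1},{"dx": 0,"dy": 0,"dz": 0,"wx": 0,"wy": 0,"wz": 0,"jaw": 1}]}}

```text
time_s: 5.62
ee_pos: [0.4919, -0.1451, 0.4074]
tcp_rot: [-180.0, 0.0, -12.7]
ft_force: [0.2, 0.4, -1.0]
opening: 0.262
grasp_force: 78.3
```

```bash
python3 - <<'E'
from h import *
s=bot.observe(); print(s["ee_pos"],s["tcp_rot"])
a=[]
for n in("scene","side"):
    c=cam(n); im=c["img"][...,::-1].copy()
    M=R.from_euler('xyz',c["orientation"],degrees=True).as_matrix()
    f=lambda P:(lambda p:(int(round(p[0]/p[2]*c["fx"]+c["cx"])),int(round(p[1]/p[2]*c["fy"]+c["cy"]))))((np.array(P)-c["eye"])@M)
    e=s["ee_pos"]; tip=f([e[0],e[1],.01+e[2]-.2934]); g=f([e[0],e[1],.09]); print(n,tip,g)
    cv2.circle(im,tip,1,(0,255,0),-1); cv2.circle(im,g,1,(0,0,255),-1)
    u,v=tip; cr=im[v-60:v+60,u-50:u+50]; a.append(cv2.resize(cr,None,fx=4,fy=4,interpolation=cv2.INTER_CUBIC))
cv2.imwrite("pics/slot.png",np.hstack(a))
E
```

```text
[ 0.49189078 -0.14508711  0.40738428] [-1.79969416e+02  4.48485871e-02 -1.26955952e+01]
scene (190, 132) (192, 145)
side (282, 258) (282, 275)
```

View pics/slot.png

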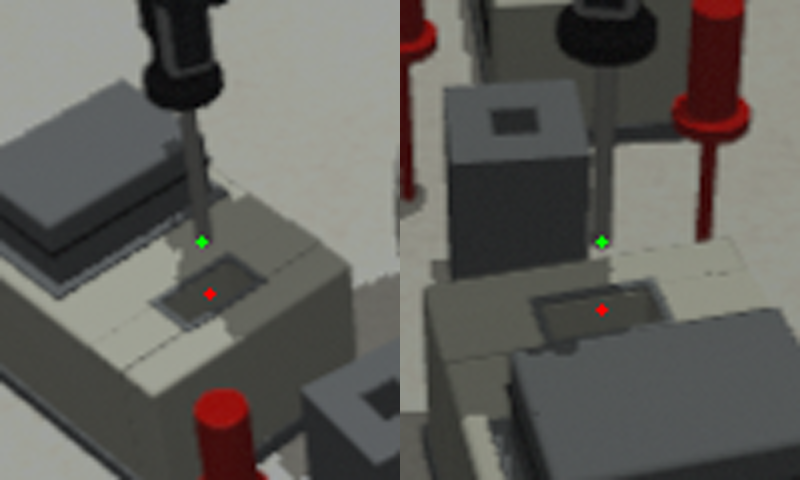

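The rod hangs over the slot. The projected entry point (red) is at the slot's centre in both views, at crop (209,294) and (601,310). Descending to 26 mm deep.

>>> {"op": "move_arm", "data": {"increments": [{"dx": 0,"dy": -0.001,"dz": -0.015,"wx": 0,"wy": 0,"wz": 0,"jaw": 1},{"dx": 0,"dy": 0,"dz": -0.012,"wx": 0,"wy": 0,"wz": 0,"jaw": 1},{"dx": 0,"dy": 0,"dz": -0.012,"wx": 0,"wy": 0,"wz": 0,"jaw": 1},{"dx": 0,"dy": 0,"dz": -0.012,"wx": 0,"wy": 0,"wz": 0,"jaw": 1},{"dx": 0,"dy": 0,"dz": -0.009,"wx": 0,"wy": 0,"wz": 0,"jaw": 1},{"dx": 0,"dy": 0,"dz": 0,"wx": 0,"wy": 0,"wz": 0,"jaw": 1},{"dx": 0,"dy": 0,"dz": 0,"wx": 0,"wy": 0,"wz": 0,"jaw": 1}]}}

```text
time_s: 6.6
ee_pos: [0.4921, -0.1473, 0.348]
tcp_rot: [180.0, -0.0, -12.8]
ft_force: [0.4, -0.2, 0.0]
opening: 0.258
grasp_force: 78.3
```

>>> {"op": "move_arm", "data": {"increments": [{"dx": 0,"dy": 0,"dz": -0.006,"wx": 0,"wy": 0,"wz": 0,"jaw": 1},{"dx": 0,"dy": 0,"dz": -0.006,"wx": 0,"wy": 0,"wz": 0,"jaw": 1},{"dx": 0,"dy": 0,"dz": -0.006,"wx": 0,"wy": 0,"wz": 0,"jaw": 1},{"dx": 0,"dy": 0,"dz": -0.004,"wx": 0,"wy": 0,"wz": 0,"jaw": 1},{"dx": 0,"dy": 0,"dz": -0.004,"wx": 0,"wy": 0,"wz": 0,"jaw": 1},{"dx": 0,"dy": 0,"dz": -0.003,"wx": 0,"wy": 0,"wz": 0,"jaw": 1},{"dx": 0,"dy": 0,"dz": -0.002,"wx": 0,"wy": 0,"wz": 0,"jaw": 1},{"dx": 0,"dy": 0,"dz": 0,"wx": 0,"wy": 0,"wz": 0,"jaw": 1}]}}

```text
time_s: 7.6
ee_pos: [0.4921, -0.1472, 0.3171]
tcp_rot: [180.0, -0.0, -12.8]
ft_force: [-2.4, 0.0, 3.9]
opening: 0.263
grasp_force: 78.3
```

>>> {"op": "move_arm", "data": {"increments": [{"dx": 0,"dy": 0,"dz": -0.001,"wx": 0,"wy": 0,"wz": 0,"jaw": 1},{"dx": 0,"dy": 0,"dz": -0.001,"wx": 0,"wy": 0,"wz": 0,"jaw": 1},{"dx": 0,"dy": 0,"dz": -0.001,"wx": 0,"wy": 0,"wz": 0,"jaw": 1},{"dx": 0,"dy": 0,"dz": 0,"wx": 0,"wy": 0,"wz": 0,"jaw": 1}]}}

```text
time_s: 8.1
ee_pos: [0.4922, -0.1473, 0.3143]
tcp_rot: [180.0, -0.0, -12.8]
ft_force: [-1.3, -0.4, 6.4]
opening: 0.261
grasp_force: 78.4
```

```bash
cat > pk.py <<'E'
from h import *
s=bot.observe(); print(s["ee_pos"],s["ft_force"])
for n,w in(("scene",(100,125,140,185)),("side",(290,310,275,330))):
    for c in(dict(np.load(f"{n}0.npz")),cam(n)):
        P=pts(c)[w[0]:w[1],w[2]:w[3]]; z=P[...,2]; k=(z>.125)&(z<.16)&(np.hypot(P[...,0]-.504,P[...,1]+.232)<.025); print(n,k.sum(),np.median(z[k]))
E
python3 pk.py
```

```text
[ 0.49218018 -0.14726843  0.31430483] [-1.31632817 -0.40724286  6.36227157]
scene 321 0.12980572742119378
scene 219 0.14738748745665697
side 563 0.13029895974790362
side 213 0.14775523447359445
```

The pack is up 17.5 mm, so the latch is on its stop. Now withdraw and return.

>>> {"op": "move_arm", "data": {"increments": [{"dx": 0,"dy": 0,"dz": 0.01,"wx": 0,"wy": 0,"wz": 0,"jaw": 1},{"dx": 0,"dy": 0,"dz": 0.02,"wx": 0,"wy": 0,"wz": 0,"jaw": 1},{"dx": 0,"dy": 0,"dz": 0.025,"wx": 0,"wy": 0,"wz": 0,"jaw": 1},{"dx": 0,"dy": 0,"dz": 0.025,"wx": 0,"wy": 0,"wz": 0,"jaw": 1},{"dx": 0,"dy": 0,"dz": 0.015,"wx": 0,"wy": 0,"wz": 0,"jaw": 1},{"dx": 0,"dy": 0,"dz": 0,"wx": 0,"wy": 0,"wz": 0,"jaw": 1}]}}

```text
time_s: 8.95
ee_pos: [0.4922, -0.1473, 0.4096]
tcp_rot: [180.0, -0.1, -12.8]
ft_force: [0.0, 0.2, -1.4]
opening: 0.263
grasp_force: 78.3
```

>>> {"op": "move_arm", "data": {"increments": [{"dx": -0.004,"dy": 0.02,"dz": 0,"wx": 0,"wy": 0,"wz": 0,"jaw": 1},{"dx": -0.006,"dy": 0.03,"dz": 0,"wx": 0,"wy": 0,"wz": 0,"jaw": 1},{"dx": -0.006,"dy": 0.03,"dz": 0,"wx": 0,"wy": 0,"wz": 0,"jaw": 1},{"dx": -0.004,"dy": 0.025,"dz": 0,"wx": 0,"wy": 0,"wz": 0,"jaw": 1},{"dx": -0.002,"dy": 0.017,"dz": 0,"wx": 0,"wy": 0,"wz": 0,"jaw": 1},{"dx": 0,"dy": 0,"dz": 0,"wx": 0,"wy": 0,"wz": 0,"jaw": 1},{"dx": 0,"dy": 0,"dz": 0,"wx": 0,"wy": 0,"wz": 0,"jaw": 1}]}}

```text
time_s: 9.82
ee_pos: [0.4699, -0.026, 0.4081]
tcp_rot: [180.0, 0.1, -12.8]
ft_force: [0.5, -1.0, -0.9]
opening: 0.265
grasp_force: 78.3
```

```bash
python3 - <<'E'
from h import *
s=bot.observe(); print(s["ee_pos"],s["tcp_rot"])
for n in("scene","side"):
    c=cam(n); im=c["img"].astype(int); 
    M=R.from_euler('xyz',c["orientation"],degrees=True).as_matrix()
    o=np.load(f"{n}1.npz")["img"]  # at same pose before
    e=s["ee_pos"]; p=(np.array([e[0],e[1],.01+e[2]-.2934])-c["eye"])@M; u,v=int(p[0]/p[2]*c["fx"]+c["cx"]),int(p[1]/p[2]*c["fy"]+c["cy"])
    a=np.float32(cv2.cvtColor(o,6+1)[v-38:v+4,u-14:u+14]); b=np.float32(cv2.cvtColor(c["img"],7)[v-38:v+4,u-14:u+14])
    print(n,abs(a-b).mean(),cv2.phaseCorrelate(a,b))
E
```

```text
[ 0.46985635 -0.02602502  0.40811739] [ 1.79966653e+02  5.05076091e-02 -1.28117534e+01]
scene 1.6794218 ((-0.03964890307605806, 0.35448875202519403), 1.0081922305071795)
side 1.4438776 ((-0.016095660758230323, 0.4853423762981066), 0.9772893298113787)
```

>>> {"op": "move_arm", "data": {"increments": [{"dx": 0,"dy": 0.001,"dz": -0.01,"wx": 0,"wy": 0,"wz": 0,"jaw": 1},{"dx": 0,"dy": 0,"dz": -0.015,"wx": 0,"wy": 0,"wz": 0,"jaw": 1},{"dx": 0,"dy": 0,"dz": -0.02,"wx": 0,"wy": 0,"wz": 0,"jaw": 1},{"dx": 0,"dy": 0,"dz": -0.02,"wx": 0,"wy": 0,"wz": 0,"jaw": 1},{"dx": 0,"dy": 0,"dz": -0.02,"wx": 0,"wy": 0,"wz": 0,"jaw": 1},{"dx": 0,"dy": 0,"dz": -0.015,"wx": 0,"wy": 0,"wz": 0,"jaw": 1},{"dx": 0,"dy": 0,"dz": -0.01,"wx": 0,"wy": 0,"wz": 0,"jaw": 1},{"dx": 0,"dy": 0,"dz": 0,"wx": 0,"wy": 0,"wz": 0,"jaw": 1}]}}

```text
time_s: 10.92
ee_pos: [0.4697, -0.0242, 0.298]
tcp_rot: [180.0, 0.1, -12.8]
ft_force: [0.5, 0.5, -1.1]
opening: 0.264
grasp_force: 78.3
```

>>> {"op": "move_arm", "data": {"increments": [{"dx": 0,"dy": 0,"dz": -0.002,"wx": 0,"wy": 0,"wz": 0,"jaw": 1},{"dx": 0,"dy": 0,"dz": -0.002,"wx": 0,"wy": 0,"wz": 0,"jaw": 1},{"dx": 0,"dy": 0,"dz": 0,"wx": 0,"wy": 0,"wz": 0,"jaw": 1}]}}

```text
time_s: 11.3
ee_pos: [0.47, -0.0242, 0.2949]
tcp_rot: [-180.0, -0.0, -12.8]
ft_force: [0.2, -0.8, -1.3]
opening: 0.257
grasp_force: 78.3
```

>>> {"op": "move_arm", "data": {"increments": [{"dx": 0,"dy": -0.001,"dz": -0.001,"wx": 0,"wy": 0,"wz": 0,"jaw": 1},{"dx": 0,"dy": 0,"dz": 0,"wx": 0,"wy": 0,"wz": 0,"jaw": 1},{"dx": 0,"dy": 0,"dz": 0,"wx": 0,"wy": 0,"wz": 0,"jaw": 0.6},{"dx": 0,"dy": 0,"dz": 0,"wx": 0,"wy": 0,"wz": 0,"jaw": 0.5},{"dx": 0,"dy": 0,"dz": 0,"wx": 0,"wy": 0,"wz": 0,"jaw": 0.35},{"dx": 0,"dy": 0,"dz": 0,"wx": 0,"wy": 0,"wz": 0,"jaw": 0.25},{"dx": 0,"dy": 0,"dz": 0,"wx": 0,"wy": 0,"wz": 0,"jaw": 0.25},{"dx": 0,"dy": 0,"dz": 0,"wx": 0,"wy": 0,"wz": 0,"jaw": 0.25}]}}

```text
time_s: 12.3
ee_pos: [0.4699, -0.0252, 0.2937]
tcp_rot: [180.0, 0.0, -12.8]
ft_force: [0.9, 0.6, -0.2]
opening: 0.748
grasp_force: 0.0
```

>>> {"op": "move_arm", "data": {"increments": [{"dx": 0,"dy": 0,"dz": 0.01,"wx": 0,"wy": 0,"wz": 0,"jaw": 0.25},{"dx": 0,"dy": 0,"dz": 0.02,"wx": 0,"wy": 0,"wz": 0,"jaw": 0.25},{"dx": 0,"dy": 0,"dz": 0.03,"wx": 0,"wy": 0,"wz": 0,"jaw": 0.25},{"dx": 0,"dy": 0,"dz": 0.03,"wx": 0,"wy": 0,"wz": 0,"jaw": 0.25},{"dx": 0,"dy": 0,"dz": 0.03,"wx": 0,"wy": 0,"wz": 0,"jaw": 0.25},{"dx": 0,"dy": 0,"dz": 0.02,"wx": 0,"wy": 0,"wz": 0,"jaw": 0.25},{"dx": 0,"dy": 0,"dz": 0,"wx": 0,"wy": 0,"wz": 0,"jaw": 0.25},{"dx": 0,"dy": 0,"dz": 0,"wx": 0,"wy": 0,"wz": 0,"jaw": 0.25}]}}

```text
time_s: 13.3
ee_pos: [0.4696, -0.0253, 0.4332]
tcp_rot: [180.0, 0.0, -12.8]
ft_force: [-0.0, -0.0, -0.8]
opening: 0.751
grasp_force: 0.0
```

```bash
python3 pk.py; python3 - <<'E'
from h import *
a=[]
for n,w in(("scene",(90,330,120,350)),("side",(150,390,170,400))):
    c=cam(n); P=pts(c); im=c["img"]; b={"scene":(130,200,210,270),"side":(185,290,225,295)}[n]
    q=P[b[0]:b[1],b[2]:b[3]][(im[b[0]:b[1],b[2]:b[3]].max(-1)<45)&(abs(P[b[0]:b[1],b[2]:b[3],2]-.155)<.04)]
    print(n,np.median(q,0),q[:,2].max()); cr=im[w[0]:w[1],w[2]:w[3],::-1]; a.append(cv2.resize(cr,(400,418)))
cv2.imwrite("pics/end.png",np.hstack(a))
E
```

```text
[ 0.46956871 -0.02525563  0.43324446] [-0.02554407 -0.04164414 -0.77704603]
scene 321 0.12980572742119378
scene 216 0.1474828635140228
side 563 0.13029895974790362
side 212 0.1477905600602905
scene [ 0.47394616 -0.01799139  0.14683088] 0.1650666434347401
side [ 0.46785591 -0.03612268  0.14335081] 0.16454006883265193
```

View pics/end.png

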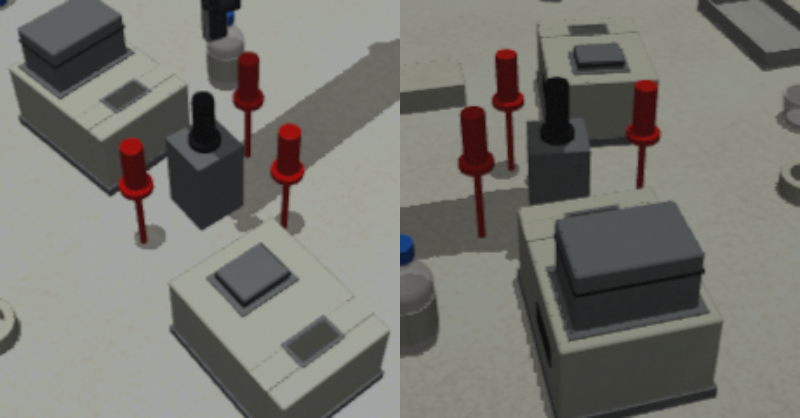

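The key stands upright in its stand (left view (204,125)), within 1 mm of where it started. The large pack is raised (left (72,45)), the small one is unchanged, and the gripper is clear.

```bash
python3 -c "
from rig import bot
print(bot.hand_in())"
```

```text
the job is handed in; nothing more can be done
None
```

The job is handed in, with no verdict returned: the large pack popped up about 17.5 mm and stayed up, the key is back upright in its stand within about 1 mm of its start, and the small pack's dock was not touched.

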